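Set up a roller bearing and its setting master for a width check

ROBOT

A 6-joint arm with a two-finger parallel gripper is mounted at the origin on the work surface. World frame = base frame: x ahead of the robot, y to its left, z up, the work surface at z = 0. Lengths are in mm, angles in degrees, forces in N, time in s.
With the tool pointing down it reaches from about 350 to 850 mm from the base axis. Payload 8.1 kg.
Tool frame: the origin (TCP) lies midway between the tips of the shut fingers; the grasp point (between the pads) lies 19 mm behind it; y points along the fingers, x is the direction in which the jaws open and shut, and the axes are right-handed (so a half turn about y gives the same grasp; the last joint's range is limited). The gripper opens to 85 mm and grips with 20 to 120 N. Pads are 22 mm wide; open, the fingers measure 114 mm over their backs; the gripper's body (76 mm by 85 mm) begins 54 mm behind the grasp point. The pads swing forward as they close: fully open they stand 13 mm farther back than shut.
Start: joints at [-73.19, 7.471, 85.268, -0, 87.261, -4.893], TCP at [221.903, -557.462, 231.292] pointing down, gripper open.
Joint ranges: [-169.43, 169.43], [-51.17, 129.36], [1.28, 143.12], [-76.62, 256.62], [0, 156.53], [-152.29, 152.29]. Speed limits (degrees/s): [136.94, 136.94, 159.86, 180, 180, 180].

INTERFACE

Orientations are given as [roll, pitch, yaw] about the fixed x, y, z axes, in that order (R = Rz(yaw) Ry(pitch) Rx(roll)).
In Python, from bench import r gives the robot as it stands.
- The arm moves only by the tool move_arm, never from a script. Its arguments are lists of equal length, an entry for each row: "linear": the shift along the tool's x, y, z normalised to -1 to 1, where 1 is 300 mm, a list of three; "twist": the turn, a rotation vector about the tool's x, y, z normalised to -1 to 1, where 1 is pi/2 rad, a list of three; "hand": the opening, from -1 (shut) to 1 (fully open). A call has 1 to 12 rows; each row is the pose to reach, as a shift and turn from the pose measured when the call began, along the tool's axes at that moment; what a row does not reach only later rows make up. A row lasts 1/12 s, in which the tool goes at most 41.7 mm and 7.16 degrees, less where a joint would pass 70% of its speed; a pose out of reach is approached as far as the arm can. A call with a number of a shift or a turn outside -1 to 1 is refused whole. A call with a gripper value outside its range is refused whole. The fingers move at their own pace and stop on an object; "force" is the grip in N (left out, the last holds). Time passes only in rows, so rows that repeat a pose let the fingers close. It gives the time, the measured TCP pose, the force and the opening at its end, in the units of the state.
- r.sense(): the state, without advancing time (a new reading comes with each control period).
- r.snapshot(name): name is "scene" or "top"; returns a dict with "frame" (480x640x3 uint8, red, green, blue), "range_z" (480x640 float32, mm along the optical axis (not along the pixel's ray), 0 where there is no reading), "intrinsics" (3x3 intrinsics, pixels), "R" (3x3) and "t" (3): a world point X has camera coordinates R X + t. Camera axes: x right, y down, z forward; pixel columns grow to the right and rows downward; lengths in mm; the calibration is good to about 2 mm. A picture is of the moment at which its call begins.
- r.hand_in(): hands the job in, once; it reports no verdict.
The state is a dict: "time": time; "joint_pos": joint angles; "qd": joint speeds; "joint_efforts": joint torques, N m; "tool_pos": TCP position; "tcp_rot": TCP orientation; "ft_force": force on the tool from outside, world axes, zero at the start; "wrist_torque": the same for the moment, N m; "finger_gap": finger opening in mm.
Only numpy, scipy, OpenCV 4.12 (cv2) and the standard library are available. Lean on these libraries where they do the work, as an engineer would, in place of code of your own. Each camera call takes 0.05 s, during which the arm holds its last target. There are 200 camera calls.

TASK

Get the bearing ready for its width check on the black granite plate. First push the bearing's inner ring (with its rollers) down the tapered arbor until it is fully home on the shoulder, then lower the outer ring over the rollers until it is seated; stand the gauge block upright in the middle of the flat round anvil, and stand the dial gauge on the granite halfway between the arbor stand and the anvil, in line with them. Keep the dial gauge upright throughout and leave the V-block, the ring gauge and the brush where they are.

Things in the scene. Friction and masses are not known exactly. Their poses are not given: they have to be found in the camera images.
- cone: Tapered-roller bearing inner ring with rollers and dark cage, steel, 0.23 kg, standing wide end down, as it is mounted. 52 mm diameter, 29 mm high, straight bore 25 mm (mouth chamfered 1 mm). From 1.5 to 7 mm above its underside it is a straight band 52 mm wide (grip it there); above, it narrows to 45 mm at 26 mm height. Origin: centre of the underside, z up. Starts on the grey mat.
- cup: Bearing outer ring: steel ring 58 mm outside diameter, 22 mm high, conical inside (52 mm at the bottom, 44 at the top), 0.2 kg, standing wide opening down, as it is mounted. Origin: centre of the underside, z up. Lowered gently over the rollers it centres itself and rests with its underside 8 mm above the inner ring's underside. Starts on the grey mat.
- master: Gauge block (setting master), a bright steel slab 35 mm long (x) x 9 mm thick (y) x 30 mm high (z), 0.074 kg, standing upright on its 35 x 9 mm face. Origin: centre of the underside. Starts on the grey mat.
- gauge_stand: Dial gauge stand, 0.65 kg: round foot 58 mm diameter x 22; column 16 mm diameter at its centre, 150 mm high; clamp 26 mm wide, 88 to 104 mm high; arm along +x to a 45 mm dial 73 mm out (81 to 127 mm high, gauge tip 60 mm above the underside). Grip the column above the clamp. Origin: centre of the foot's underside. Final direction of the arm is free. Starts on the mat, arm away from the robot.
- arbor_stand: Fixed stand on the granite: foot 60 mm dia x 9, collar 38 mm dia whose top is the shoulder, 20 mm above the origin; above it the tapered arbor: rounded tip at 46 mm, 23.8 mm dia at 42 mm, 25.4 at the shoulder. By its weight the inner ring stops some 3 mm above the shoulder; it takes a push of 10 to 20 N to go home, then friction holds. Origin: underside centre; y along the granite's long side.
- anvil: Fixed flat round steel anvil on the granite plate, 60 mm diameter x 20 mm high, flat top. Origin: centre of the underside; same axes as the arbor stand. It stands about 150 mm from the arbor stand along y; either may be on the left.
- granite: Fixed black granite surface plate, 200 (x) x 300 (y) mm, top 50 mm above the desk. Origin: centre of the underside, at desk height. The grey mat (3 mm thick) with the loose things lies beside it, left or right.
- v_block: Bystander: dark steel V-block 50 x 44 x 40 mm on the desk beyond the granite and mat. Leave it alone.
- ring_gauge: Bystander: small steel ring gauge 45 mm diameter x 12 mm with a 20 mm hole, on the desk beyond the granite and mat. Leave it alone.
- brush: Bystander: brush with wooden handle, 160 mm long, on the desk at the right. Leave it alone.

How it is judged (in metres and radians):
On the way, in this order (a step that is already met when the one before it is completed fails the run):
1. the inner ring is fully home on the arbor's shoulder (z of cone in the frame of arbor_stand between 0.018 and 0.0215 m and horizontal distance between cone and arbor_stand below 0.003 m and angle between cone's own z axis and vertical below 0.06 rad), for 0.2 s.
2. the outer ring is seated over the rollers (z of cup in the frame of cone between 0.005 and 0.0105 m and horizontal distance between cup and cone below 0.003 m and angle between cup's own z axis and vertical below 0.06 rad), for 0.2 s.
At the end, for the whole second after the job is handed in: Inner ring upright on the arbor within 1.5 mm of the shoulder; outer ring level over its rollers, 5 to 10.5 mm higher; gauge block upright on the anvil, centred within 12 mm; dial gauge upright on the granite, at most 90 mm from arbor stand and anvil and 15 mm off their line; all released, at rest (all of step 1 and all of step 2 and z of master in the frame of anvil between 0.0175 and 0.0225 m and horizontal distance between master and anvil below 0.012 m and angle between master's own z axis and vertical below 0.1 rad and horizontal distance between gauge_stand and arbor_stand below 0.09 m and horizontal distance between gauge_stand and anvil below 0.09 m and x of gauge_stand in the frame of arbor_stand between -0.015 and 0.015 m and z of gauge_stand in the frame of arbor_stand between -0.003 and 0.003 m and angle between gauge_stand's own z axis and vertical below 0.06 rad and linear speed of each of cone, cup, master, gauge_stand below 0.02 m/s); the robot touches nothing.
It fails at once if the dial gauge is tipped more than 30 degrees (angle between gauge_stand's own z axis and vertical above 0.52 rad).
It fails at once if the V-block is moved more than 20 mm (distance of v_block from where it was at the start of the episode above 0.02 m).
It fails at once if the ring gauge is moved more than 20 mm (distance of ring_gauge from where it was at the start of the episode above 0.02 m).
It fails at once if the brush is moved more than 20 mm (distance of brush from where it was at the start of the episode above 0.02 m).
It also fails if it takes over 120 s, if anything falls off the work surface, if the arm or the gripper's body presses on something with over 40 N, if the wrist force passes 120 N, or if a joint passes its speed limit or range.

## Working session

There is one attempt and no reset: what is moved stays moved. The work goes in short steps, Python scripts to look and compute and a tool call to move; the robot and the scene stay as the last step left them, time stands still between calls to the robot, and variables do not carry over. Pictures are saved under pics/ and viewed, on a budget of 14 in all, crops included, one or two more only if the job needs it, and the job is handed in when it is done.

Besides the shell and the picture viewer there is one more tool, called after ">>>" by a JSON object that holds its "method" and its "body", one argument or row to a line. move_arm: Moves the arm, as the interface text tells. Scaled input: -1 to 1 covers 300 mm each way for a shift and pi/2 rad each way for a turn. Its arguments: {"type":"object","properties":{"linear":{"type":"array","items":{"type":"array","items":{"type":"number","minimum":-1,"maximum":1}}},"twist":{"type":"array","items":{"type":"array","items":{"type":"number","minimum":-1,"maximum":1}}},"hand":{"type":"array","items":{"type":"number"}},"force":{"type":"number"}},"required":["linear","twist","hand"]}

```bash
ls; mkdir -p pics; python3 - <<'E'
from bench import r
import cv2,numpy as np,pickle
print(r.sense())
for n in("scene","top"):
    s=r.snapshot(n); pickle.dump(s,open(n+".pkl","wb"))
    cv2.imwrite(f"pics/{n}0.png",s["frame"][:,:,::-1])
    print(n,s["intrinsics"].round(1).tolist(),(-s["R"].T@s["t"]).round(0),s["R"].round(3).tolist(), (s["range_z"]>0).mean())
E
```

```text
pics
{'time': 0.0, 'joint_pos': array([-7.31892308e+01,  7.51431118e+00,  8.53289885e+01, -2.44658898e-04,
        8.72614189e+01, -4.89244867e+00]), 'qd': array([ 0.00773999,  0.01485895,  0.08066125, -0.00992981,  0.07629535,
       -0.0675845 ]), 'joint_efforts': array([ 5.98380357e-04, -5.69389808e+01, -5.00555634e+01, -2.62150215e-04,
        1.48413889e-02, -1.44993624e-05]), 'tool_pos': array([ 221.74652003, -556.93375163,  230.25552398]), 'tcp_rot': array([-89.99131247,   0.1043579 , -68.29676228]), 'ft_force': array([ 0.1762449 , -1.61002777, -0.25922704]), 'wrist_torque': array([ 0.01938752,  0.00793325, -0.02482345]), 'finger_gap': 85.6069181794577}
scene [[451.9, 0.0, 320.7], [0.0, 451.9, 236.8], [0.0, 0.0, 1.0]] [1058. -378.  734.] [[0.565, 0.825, -0.007], [0.639, -0.443, -0.629], [-0.522, 0.351, -0.778]] 0.9959505208333334
top [[533.9, 0.0, 322.1], [0.0, 533.9, 240.6], [0.0, 0.0, 1.0]] [ 553.  -53. 1281.] [[-0.024, -1.0, 0.003], [-0.997, 0.023, -0.073], [0.073, -0.005, -0.997]] 0.9959537760416667
```

View pics/top0.png

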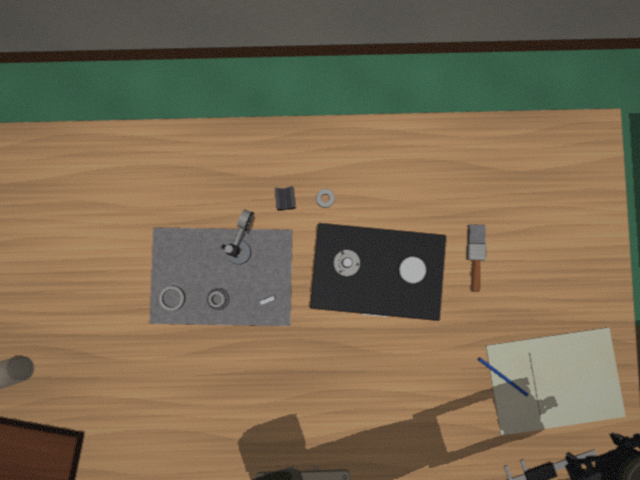

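View pics/scene0.png

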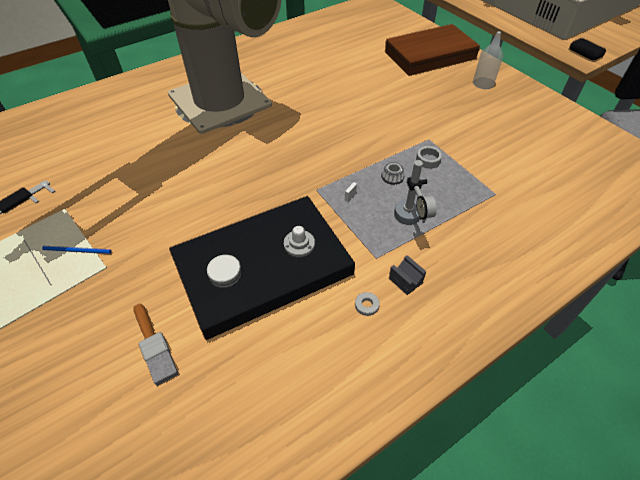

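```bash
cat > h.py <<'E'
from bench import r
import cv2,numpy as np
def cloud(s):
    v,u=np.mgrid[0:480,0:640]; K=s["intrinsics"]; Z=s["range_z"]
    P=np.stack([(u-K[0,2])/K[0,0]*Z,(v-K[1,2])/K[1,1]*Z,Z],-1)
    return (P-s["t"])@s["R"]
def band(W,c,rad,lo,hi):
    m=(np.hypot(W[...,0]-c[0],W[...,1]-c[1])<rad)&(W[...,2]>lo)&(W[...,2]<hi)
    p=W[m][:,:2].astype(np.float32)
    if len(p)<5: return len(p)
    (cc,R)=cv2.minEnclosingCircle(p); q=cv2.minAreaRect(p)
    return len(p),"mec",np.round(cc,1),round(2*R,1),"mean",p.mean(0).round(1),"rect",np.round(q[0],1),np.round(q[1],1),round(q[2],1),"z",round(float(np.median(W[m][:,2])),1)
def ray(s,uv,z):
    d=s["R"].T@np.linalg.solve(s["intrinsics"],[*uv,1]); c=-s["R"].T@s["t"]
    return c+d*(z-c[2])/d[2]
E
python3 - <<'E'
import pickle; from h import *
T=pickle.load(open("top.pkl","rb")); S=pickle.load(open("scene.pkl","rb"))
W={"top":cloud(T),"scene":cloud(S)}
O={"cup":((172,298),20,[(8,18),(20,32)],40),"cone":((217,299),25,[(5,15),(20,36)],35),"master":((267,300),20,[(25,40)],30),"foot":((238,252),25,[(18,32)],40),
"col":((238,252),25,[(108,160)],120),"arb":((347,263),60,[(65,74),(80,102)],40),"anvil":((412,270),70,[(64,75)],40),"desk":((300,340),0,[(-5,10)],20),"vblk":((285,198),20,[(15,60)],45),"ringg":((326,198),10,[(6,20)],40)}
for k,(uv,z,bs,rad) in O.items():
    c=ray(T,uv,z); print(k,c.round(0))
    for b in bs:
        for n in W: print("   ",n,b,*band(W[n],c,rad,*b) if not isinstance(band(W[n],c,rad,*b),int) else "few")
# granite corner axis
m=(W["top"][...,2]>44)&(W["top"][...,2]<56)&(abs(W["top"][...,0]-560)<140); print(cv2.minAreaRect(W["top"][m][:,:2].astype(np.float32)))
E
```

```text
cup [519. 297.  20.]
    top (8, 18) 40 mec [518.4 292.9] 71.2 mean [519.  288.6] rect [517.2 297.5] [59.1 61. ] 44.1 z 13.3
    scene (8, 18) 116 mec [518.2 295.6] 58.3 mean [521.4 296. ] rect [519.3 296.6] [55.  54.5] 87.8 z 13.2
    top (20, 32) 207 mec [519.  297.2] 59.0 mean [519.1 296.2] rect [519.2 297.4] [57.2 57.1] 49.5 z 24.0
    scene (20, 32) 174 mec [517.  297.5] 60.5 mean [519.3 295.7] rect [517.9 296.9] [56.1 57.7] 47.1 z 23.6
cone [514. 190.  25.]
    top (5, 15) 103 mec [513.7 190.8] 68.8 mean [514.3 187.1] rect [513.2 192.8] [66.  59.8] 0.5 z 8.2
    scene (5, 15) 107 mec [514.1 183.2] 59.0 mean [522.8 180.6] rect [519.5 183.1] [51.2 49.1] 44.4 z 10.1
    top (20, 36) 221 mec [515.1 189.4] 47.6 mean [514.9 189.3] rect [515.1 189.2] [43.4 44.2] 88.7 z 29.2
    scene (20, 36) 239 mec [513.6 191. ] 49.4 mean [515.6 188.2] rect [513.5 189.5] [44.  44.6] 84.0 z 28.2
master [509.  74.  20.]
    top (25, 40) 62 mec [508.9  71.6] 35.4 mean [509.4  71.8] rect [509.4  71.8] [ 8.6 35.1] 20.5 z 32.1
    scene (25, 40) 75 mec [507.7  72.3] 36.3 mean [509.3  70.6] rect [508.2  72
[... 1327 characters left out ...]
ct [411.2  -0.5] [37.  38.3] 44.1 z -1.1
    scene (-5, 10) 168 mec [411.6  -0.8] 39.7 mean [411.2  -1.1] rect [411.6  -1.2] [38.5 37.4] 3.6 z 0.0
vblk [749.  27.  20.]
    top (15, 60) 411 mec [748.3  26.3] 65.3 mean [748.   26.4] rect [748.6  26.4] [50.5 44.3] 4.8 z 29.1
    scene (15, 60) 741 mec [747.5  26. ] 66.5 mean [749.5  25.1] rect [747.6  26.1] [51.2 45.7] 5.6 z 29.8
ringg [749. -71.  10.]
    top (6, 20) 221 mec [744.1 -74.2] 72.7 mean [749. -69.] rect [743.9 -72.5] [56.3 49.6] 8.1 z 11.3
    scene (6, 20) 373 mec [747.9 -69.7] 46.0 mean [749.  -70.3] rect [748.  -69.8] [42.3 45.7] 52.4 z 11.4
((580.4521484375, -99.5826416015625), (477.265625, 200.031494140625), 83.2491455078125)
```

```bash
cat >> h.py <<'E'
from scipy.spatial.transform import Rotation as Ro
def go(x,y,z,yaw):
    s=r.sense(); A=Ro.from_euler("xyz",s["tcp_rot"],degrees=True); B=Ro.from_euler("xyz",[-90,0,yaw],degrees=True)
    d=A.inv().apply(np.array([x,y,z])-s["tool_pos"]); w=(A.inv()*B).as_rotvec()
    print("t",round(s["time"],2),"at",s["tool_pos"].round(1),s["tcp_rot"].round(1),"gap",round(s["finger_gap"],1),"F",s["ft_force"].round(1)); print("lin",(d/300).round(4),"tw",(w/np.pi*2).round(4),"rows",max(np.linalg.norm(d)/41.7,np.degrees(np.linalg.norm(w))/7.16).round(1))
E
python3 -c "
from h import *
go(400,-210,235,0)"
```

```text
t 0.1 at [ 221.8 -557.   230.3] [-90.    0.1 -68.3] gap 85.3 F [ 0.2 -0.7  0. ]
lin [-0.8548 -0.0139  0.9797] tw [-7.000e-04 -7.588e-01 -9.000e-04] rows 9.5
```

>>> {"method": "move_arm", "body": {
  "linear": [
    [-0.855,-0.014,0.98],
    [-0.855,-0.014,0.98],
    [-0.855,-0.014,0.98],
    [-0.855,-0.014,0.98],
    [-0.855,-0.014,0.98],
    [-0.855,-0.014,0.98],
    [-0.855,-0.014,0.98],
    [-0.855,-0.014,0.98],
    [-0.855,-0.014,0.98],
    [-0.855,-0.014,0.98],
    [-0.855,-0.014,0.98],
    [-0.855,-0.014,0.98]
  ],
  "twist": [
    [0,-0.759,0],
    [0,-0.759,0],
    [0,-0.759,0],
    [0,-0.759,0],
    [0,-0.759,0],
    [0,-0.759,0],
    [0,-0.759,0],
    [0,-0.759,0],
    [0,-0.759,0],
    [0,-0.759,0],
    [0,-0.759,0],
    [0,-0.759,0]
  ],
  "hand": [1,1,1,1,1,1,1,1,1,1,1,1],
  "force": 60
}}

```text
time: 1.1
tool_pos: [400.2, -209.2, 234.8]
tcp_rot: [-89.9, 0.1, 0.1]
ft_force: [-0.9, -0.5, 0.5]
finger_gap: 85.4
```

```bash
python3 -c "
from h import *
go(514.5,60,200,0)"
```

```text
t 1.1 at [ 400.2 -209.2  234.8] [-89.9   0.1   0.1] gap 85.4 F [-0.9 -0.5  0.5]
lin [0.3824 0.1169 0.8967] tw [-0.0009  0.0009 -0.0006] rows 7.1
```

>>> {"method": "move_arm", "body": {
  "linear": [
    [0.382,0.117,0.9],
    [0.382,0.117,0.9],
    [0.382,0.117,0.9],
    [0.382,0.117,0.9],
    [0.382,0.117,0.9],
    [0.382,0.117,0.9],
    [0.382,0.117,0.9],
    [0.382,0.117,0.9]
  ],
  "twist": [
    [0,0,0],
    [0,0,0],
    [0,0,0],
    [0,0,0],
    [0,0,0],
    [0,0,0],
    [0,0,0],
    [0,0,0]
  ],
  "hand": [1,1,1,1,1,1,1,1]
}}

```text
time: 1.77
tool_pos: [515.3, 64.8, 198.4]
tcp_rot: [-89.8, 0.1, 0.1]
ft_force: [-0.1, -0.8, -0.1]
finger_gap: 85.3
```

```bash
python3 -c "
from h import *
go(514.5,189.5,75,0)"
```

```text
t 1.77 at [515.3  64.8 198.4] [-89.8   0.1   0.1] gap 85.3 F [-0.1 -0.8 -0.1]
lin [-0.0011  0.4127  0.4141] tw [-0.0022  0.001  -0.0014] rows 4.2
```

>>> {"method": "move_arm", "body": {
  "linear": [
    [-0.001,0.1,0.414],
    [-0.001,0.1,0.414],
    [-0.001,0.1,0.414],
    [-0.001,0.1,0.414],
    [-0.001,0.412,0.414],
    [-0.001,0.412,0.414],
    [-0.001,0.412,0.414],
    [-0.001,0.412,0.414],
    [-0.001,0.412,0.414]
  ],
  "twist": [
    [0,0,0],
    [0,0,0],
    [0,0,0],
    [-0.002,0.001,-0.001],
    [-0.002,0.001,-0.001],
    [-0.002,0.001,-0.001],
    [-0.002,0.001,-0.001],
    [-0.002,0.001,-0.001],
    [-0.002,0.001,-0.001]
  ],
  "hand": [1,1,1,1,1,1,1,1,1]
}}

```text
time: 2.52
tool_pos: [514.8, 188.2, 75.6]
tcp_rot: [-90.0, 0.1, -0.1]
ft_force: [0.8, 0.1, 1.4]
finger_gap: 85.3
```

```bash
python3 -c "
from h import *
go(514.5,189.5,0,0)
s=r.snapshot('scene');cv2.imwrite('pics/s1.png',cv2.resize(s['frame'][60:260,290:530,::-1],None,fx=3,fy=3,interpolation=3))"
```

```text
t 2.52 at [514.8 188.2  75.6] [-90.    0.1  -0.1] gap 85.3 F [0.8 0.1 1.4]
lin [-0.0004  0.252   0.0046] tw [ 0.0002 -0.0015 -0.0012] rows 1.8
```

View pics/s1.png

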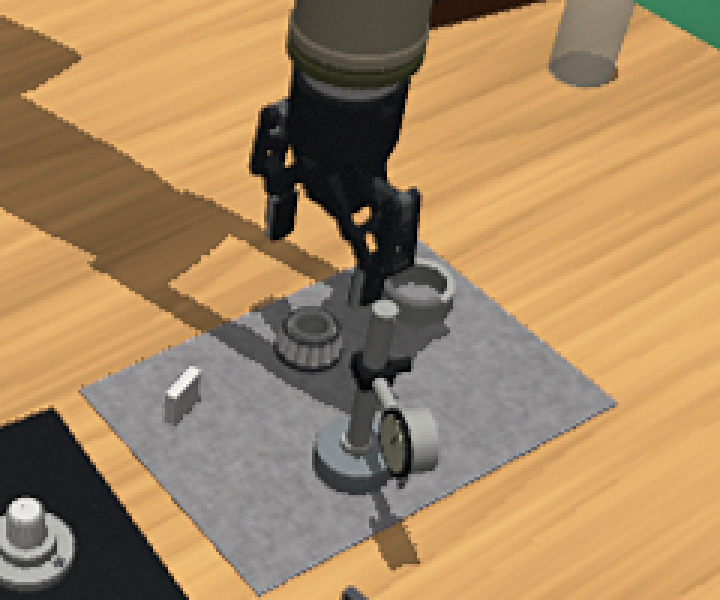

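>>> {"method": "move_arm", "body": {
  "linear": [
    [0,0.14,0.004],
    [0,0.2,0.004],
    [0,0.247,0.004],
    [0,0.247,0.004],
    [0,0.247,0.004],
    [0,0.247,0.004]
  ],
  "twist": [
    [0,0,0],
    [0,0,0],
    [0,0,0],
    [0,0,0],
    [0,0,0],
    [0,0,0]
  ],
  "hand": [1,1,1,1,1,1]
}}

```text
time: 3.07
tool_pos: [518.6, 190.3, 6.2]
tcp_rot: [-89.9, -0.3, -0.1]
ft_force: [0.1, 0.1, -0.1]
finger_gap: 85.4
```

>>> {"method": "move_arm", "body": {
  "linear": [
    [0,0,0],
    [0,0,0],
    [0,0,0],
    [0,0,0],
    [0,0,0],
    [0,0,0],
    [0,0,0],
    [0,0,0],
    [0,0,0],
    [0,0,0],
    [0,0,0],
    [0,0,0]
  ],
  "twist": [
    [0,0,0],
    [0,0,0],
    [0,0,0],
    [0,0,0],
    [0,0,0],
    [0,0,0],
    [0,0,0],
    [0,0,0],
    [0,0,0],
    [0,0,0],
    [0,0,0],
    [0,0,0]
  ],
  "hand": [0,0,-1,-1,-1,-1,-1,-1,-1,-1,-1,-1],
  "force": 70
}}

```text
time: 4.07
tool_pos: [520.4, 190.8, 8.4]
tcp_rot: [-89.9, -0.5, -0.1]
ft_force: [-2.1, -1.0, 10.6]
finger_gap: 47.0
```

```bash
python3 -c "
from h import *
go(514.5,189.5,150,0)"
```

```text
t 4.07 at [520.4 190.8   8.4] [-89.9  -0.5  -0.1] gap 47.0 F [-2.1 -1.  10.6]
lin [-0.0153 -0.4722 -0.0031] tw [-0.0016 -0.0015  0.0057] rows 3.4
```

```bash
python3 -c "
from h import *
s=r.sense();print(s['joint_pos'].round(1),s['qd'].round(1),s['joint_efforts'].round(1))
s=r.snapshot('scene');cv2.imwrite('pics/s2.png',cv2.resize(s['frame'][0:260,290:530,::-1],None,fx=2.3,fy=2.3,interpolation=3))"
```

```text
[ 14.8  12.9 103.9   0.   62.6  15. ] [-0.  -0.1  0.  -0.   0.1 -0. ] [  0.1 -48.9 -38.7   0.1  -0.8  -0. ]
```

View pics/s2.png

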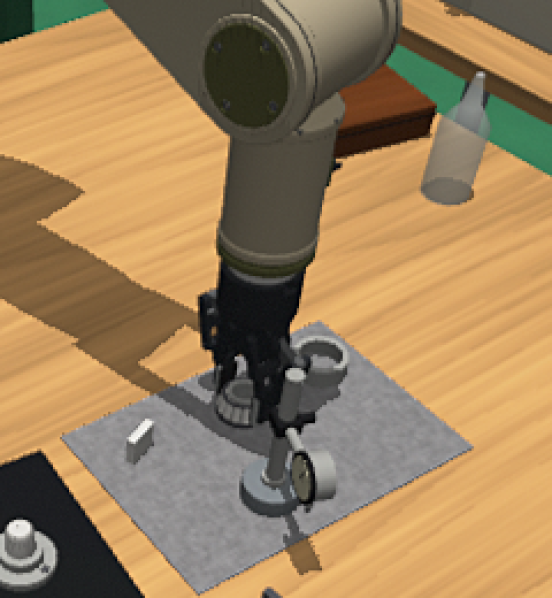

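>>> {"method": "move_arm", "body": {
  "linear": [
    [0,0,0],
    [0,0,0],
    [0,0,0],
    [0,0,0],
    [0,0,0],
    [0,0,0],
    [0,0,0],
    [0,0,0],
    [0,0,0],
    [0,0,0]
  ],
  "twist": [
    [0,0,0],
    [0,0,0],
    [0,0,0],
    [0,0,0],
    [0,0,0],
    [0,0,0],
    [0,0,0],
    [0,0,0],
    [0,0,0],
    [0,0,0]
  ],
  "hand": [1,1,1,1,1,1,1,1,1,1]
}}

```text
time: 4.95
tool_pos: [520.3, 190.8, 8.3]
tcp_rot: [-89.9, -0.5, -0.1]
ft_force: [0.1, -0.3, -1.2]
finger_gap: 85.2
```

```bash
python3 -c "
from h import *
go(514.5,189.5,1.5,0)
for n in('top','scene'):
    W=cloud(r.snapshot(n)); print(band(W,(515,190),35,20,36))"
```

```text
t 4.95 at [520.3 190.8   8.3] [-89.9  -0.5  -0.1] gap 85.2 F [ 0.1 -0.3 -1.2]
lin [-0.0196  0.0226 -0.0044] tw [-0.0016 -0.0015  0.0056] rows 0.2
(28, 'mec', array([525.2, 175. ]), 33.4, 'mean', array([525.7, 171. ], dtype=float32), 'rect', array([525.9, 171.1]), array([33.4,  7.9]), 10.1, 'z', 26.5)
(241, 'mec', array([521.5, 189.5]), 48.3, 'mean', array([523.5, 187.5], dtype=float32), 'rect', array([522.4, 189.4]), array([44.3, 45.4]), 81.8, 'z', 28.6)
```

>>> {"method": "move_arm", "body": {
  "linear": [
    [0,0.022,-0.004],
    [0,0.022,-0.004],
    [0,0.022,-0.004],
    [0,0.022,-0.004]
  ],
  "twist": [
    [-0.001,-0.001,0.005],
    [-0.001,-0.001,0.005],
    [-0.001,-0.001,0.005],
    [-0.001,-0.001,0.005]
  ],
  "hand": [1,1,1,1]
}}

```text
time: 5.38
tool_pos: [520.2, 189.5, 1.5]
tcp_rot: [-90.0, -0.0, -0.1]
ft_force: [0.9, -0.3, 0.3]
finger_gap: 85.3
```

>>> {"method": "move_arm", "body": {
  "linear": [
    [0,0,0],
    [0,0,0],
    [0,0,0],
    [0,0,0],
    [0,0,0],
    [0,0,0],
    [0,0,0],
    [0,0,0],
    [0,0,0],
    [0,0,0],
    [0,0,0],
    [0,0,0]
  ],
  "twist": [
    [0,0,0],
    [0,0,0],
    [0,0,0],
    [0,0,0],
    [0,0,0],
    [0,0,0],
    [0,0,0],
    [0,0,0],
    [0,0,0],
    [0,0,0],
    [0,0,0],
    [0,0,0]
  ],
  "hand": [0,-1,-1,-1,-1,-1,-1,-1,-1,-1,-1,-1],
  "force": 70
}}

```text
time: 6.38
tool_pos: [520.7, 189.7, 2.1]
tcp_rot: [-89.9, -0.1, -0.1]
ft_force: [-1.0, -0.9, 5.9]
finger_gap: 48.3
```

```bash
python3 -c "
from h import *
go(520,189.5,150,0)"
```

```text
t 6.38 at [520.7 189.7   2.1] [-89.9  -0.1  -0.1] gap 48.3 F [-1.  -0.9  5.9]
lin [-0.0017 -0.4931  0.    ] tw [-0.0007 -0.0006  0.0009] rows 3.5
```

>>> {"method": "move_arm", "body": {
  "linear": [
    [0,-0.06,0],
    [0,-0.12,0],
    [0,-0.2,0],
    [0,-0.3,0],
    [0,-0.4,0],
    [0,-0.493,0],
    [0,-0.493,0],
    [0,-0.493,0]
  ],
  "twist": [
    [0,0,0],
    [0,0,0],
    [0,0,0],
    [0,0,0],
    [0,0,0],
    [0,0,0],
    [0,0,0],
    [0,0,0]
  ],
  "hand": [-1,-1,-1,-1,-1,-1,-1,-1]
}}

```text
time: 7.05
tool_pos: [521.7, 189.8, 151.6]
tcp_rot: [-89.9, -0.3, -0.0]
ft_force: [0.2, 1.1, -3.3]
finger_gap: 48.2
```

```bash
python3 -c "
from h import *
go(591,-50,170,0)
s=r.snapshot('scene');cv2.imwrite('pics/s3.png',cv2.resize(s['frame'][0:200,310:510,::-1],None,fx=3,fy=3,interpolation=3))"
```

```text
t 7.05 at [521.7 189.8 151.6] [-89.9  -0.3  -0. ] gap 48.2 F [ 0.2  1.1 -3.3]
lin [ 0.2321 -0.0617 -0.799 ] tw [-0.0012 -0.0005  0.0031] rows 6.0
```

View pics/s3.png

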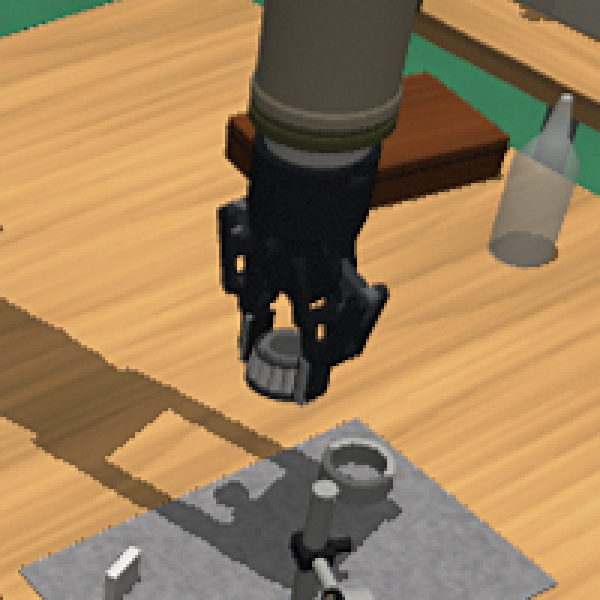

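>>> {"method": "move_arm", "body": {
  "linear": [
    [0.233,-0.065,-0.799],
    [0.233,-0.065,-0.799],
    [0.233,-0.065,-0.799],
    [0.233,-0.065,-0.799],
    [0.233,-0.065,-0.799],
    [0.233,-0.065,-0.799],
    [0.233,-0.065,-0.799],
    [0.233,-0.065,-0.799],
    [0.233,-0.065,-0.799]
  ],
  "twist": [
    [0,0,0.003],
    [0,0,0.003],
    [0,0,0.003],
    [0,0,0.003],
    [0,0,0.003],
    [0,0,0.003],
    [0,0,0.003],
    [0,0,0.003],
    [0,0,0.003]
  ],
  "hand": [-1,-1,-1,-1,-1,-1,-1,-1,-1]
}}

```text
time: 7.85
tool_pos: [588.5, -50.3, 166.1]
tcp_rot: [-89.9, 0.4, -0.1]
ft_force: [0.1, 0.1, -2.8]
finger_gap: 48.6
```

```bash
python3 -c "
from h import *
go(590,-114,125,0)"
```

```text
t 7.85 at [588.5 -50.3 166.1] [-89.9   0.4  -0.1] gap 48.6 F [ 0.1  0.1 -2.8]
lin [ 0.0064  0.1366 -0.2127] tw [-0.0014 -0.0013 -0.0049] rows 1.8
```

>>> {"method": "move_arm", "body": {
  "linear": [
    [0.006,0.09,-0.1],
    [0.006,0.137,-0.213],
    [0.006,0.137,-0.213],
    [0.006,0.137,-0.213],
    [0.006,0.137,-0.213],
    [0.006,0.137,-0.213]
  ],
  "twist": [
    [-0.001,-0.001,-0.004],
    [-0.001,-0.001,-0.004],
    [-0.001,-0.001,-0.004],
    [-0.001,-0.001,-0.004],
    [-0.001,-0.001,-0.004],
    [-0.001,-0.001,-0.004]
  ],
  "hand": [-1,-1,-1,-1,-1,-1]
}}

```text
time: 8.35
tool_pos: [590.1, -112.4, 125.2]
tcp_rot: [-89.9, 0.1, 0.1]
ft_force: [-0.4, 0.1, -1.3]
finger_gap: 48.4
```

```bash
python3 -c "
from h import *
go(590,-114,98,0)
s=r.snapshot('scene'); W=cloud(s)
print('cone',band(W,(590,-114),40,150,162)); print('coneall',band(W,(590,-114),35,126,136)); print('arb',band(W,(590,-114),40,80,105),band(W,(590,-114),40,65,74))
cv2.imwrite('pics/s4.png',cv2.resize(s['frame'][120:280,220:380,::-1],None,fx=3.7,fy=3.7,interpolation=3))"
```

```text
t 8.35 at [ 590.1 -112.4  125.2] [-89.9   0.1   0.1] gap 48.4 F [-0.4  0.1 -1.3]
lin [-0.0003  0.0907 -0.0053] tw [-0.0007  0.0008 -0.0006] rows 0.7
cone (208, 'mec', array([ 594.6, -118.6]), 70.9, 'mean', array([ 590.1, -121.1], dtype=float32), 'rect', array([ 596.3, -116.2]), array([36.5, 65.8]), 73.9, 'z', 153.4)
coneall (90, 'mec', array([ 590.7, -122.1]), 64.9, 'mean', array([ 598.3, -126.8], dtype=float32), 'rect', array([ 590.2, -123.6]), array([27.6, 60.3]), 71.1, 'z', 132.7)
arb (123, 'mec', array([ 591.1, -114.9]), 23.4, 'mean', array([ 594.6, -117.5], dtype=float32), 'rect', array([ 593.7, -117.2]), array([23. , 15.9]), 47.4, 'z', 92.3) (147, 'mec', array([ 589.8, -114.4]), 39.1, 'mean', array([ 596.3, -117.9], dtype=float32), 'rect', array([ 592.3, -115.6]), array([36.1, 32. ]), 55.6, 'z', 69.9)
```

View pics/s4.png

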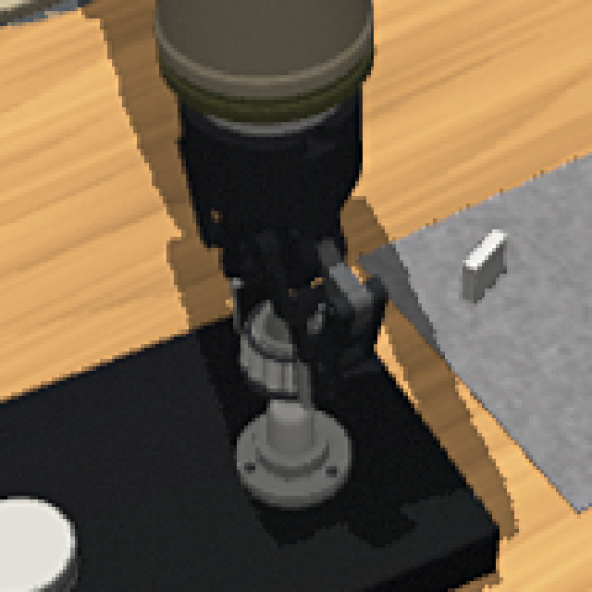

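>>> {"method": "move_arm", "body": {
  "linear": [
    [-0.002,0.05,-0.005],
    [-0.002,0.09,-0.005],
    [-0.002,0.097,-0.005],
    [-0.002,0.104,-0.005],
    [-0.002,0.11,-0.005],
    [-0.002,0.11,-0.005],
    [-0.002,0.11,-0.005]
  ],
  "twist": [
    [0,0,0],
    [0,0,0],
    [0,0,0],
    [0,0,0],
    [0,0,0],
    [0,0,0],
    [0,0,0]
  ],
  "hand": [-1,-1,-1,-1,-1,-1,-1]
}}

```text
time: 8.98
tool_pos: [590.0, -114.1, 93.0]
tcp_rot: [-90.0, -0.0, 0.1]
ft_force: [0.6, -0.7, -1.8]
finger_gap: 47.8
```

```bash
python3 -c "
from h import *
go(589.3,-114,86,0);print(r.sense()['wrist_torque'])"
```

```text
t 8.98 at [ 590.  -114.1   93. ] [-90.   -0.    0.1] gap 47.8 F [ 0.6 -0.7 -1.8]
lin [-0.0024  0.0233  0.0003] tw [-0.0004  0.0009  0.0001] rows 0.2
[-0.01021417 -0.01273752 -0.02655083]
```

Tip has entered without force. Continue down.

>>> {"method": "move_arm", "body": {
  "linear": [
    [-0.001,0.008,0],
    [-0.001,0.016,0],
    [-0.001,0.023,0],
    [-0.001,0.023,0]
  ],
  "twist": [
    [0,0,0],
    [0,0,0],
    [0,0,0],
    [0,0,0]
  ],
  "hand": [-1,-1,-1,-1]
}}

```text
time: 9.32
tool_pos: [589.3, -114.7, 85.6]
tcp_rot: [-90.0, 0.0, 0.1]
ft_force: [-2.7, -4.1, -1.6]
finger_gap: 47.9
```

```bash
python3 -c "
from h import *
go(589.3,-114,80,0);print(r.sense()['wrist_torque'])"
```

```text
t 9.32 at [ 589.3 -114.7   85.6] [-90.    0.    0.1] gap 47.9 F [-2.7 -4.1 -1.6]
lin [0.0001 0.0186 0.0024] tw [ 0.0001  0.0007 -0.0004] rows 0.1
[-0.74288814  0.37242876  0.03369513]
```

>>> {"method": "move_arm", "body": {
  "linear": [
    [-0.001,0.008,-0.001],
    [-0.001,0.018,-0.001],
    [-0.001,0.028,-0.001],
    [-0.001,0.038,-0.001],
    [-0.001,0.038,-0.001]
  ],
  "twist": [
    [0,0,0],
    [0,0,0],
    [0,0,0],
    [0,0,0],
    [0,0,0]
  ],
  "hand": [-1,-1,-1,-1,-1]
}}

```text
time: 9.73
tool_pos: [588.9, -115.2, 73.4]
tcp_rot: [-90.0, 0.0, 0.1]
ft_force: [1.7, -3.2, -3.9]
finger_gap: 48.5
```

```bash
python3 -c "
from h import *
go(589.3,-114.7,70,0);print(r.sense()['wrist_torque'])"
```

```text
t 9.73 at [ 588.9 -115.2   73.4] [-90.    0.    0.1] gap 48.5 F [ 1.7 -3.2 -3.9]
lin [0.0014 0.0113 0.0017] tw [ 0.0002  0.0006 -0.0005] rows 0.1
[-0.61323512 -0.14657722 -0.04768885]
```

>>> {"method": "move_arm", "body": {
  "linear": [
    [0.001,0.008,-0.001],
    [0.001,0.016,-0.001],
    [0.001,0.021,-0.001],
    [0.001,0.021,-0.001],
    [0.001,0.021,-0.001]
  ],
  "twist": [
    [0,0,0],
    [0,0,0],
    [0,0,0],
    [0,0,0],
    [0,0,0]
  ],
  "hand": [-1,-1,-1,-1,-1],
  "force": 90
}}

```text
time: 10.15
tool_pos: [589.1, -115.5, 69.2]
tcp_rot: [-90.0, 0.1, 0.1]
ft_force: [-11.5, 0.4, 17.0]
finger_gap: 48.0
```

```bash
python3 -c "
from h import *
go(589.3,-114.7,66,0);print(r.sense()['wrist_torque'])"
```

```text
t 10.15 at [ 589.1 -115.5   69.2] [-90.    0.1   0.1] gap 48.0 F [-11.5   0.4  17. ]
lin [0.0007 0.0105 0.0025] tw [ 0.0003  0.0007 -0.0007] rows 0.1
[0.16981333 1.9729131  0.04384935]
```

>>> {"method": "move_arm", "body": {
  "linear": [
    [-0.002,0.006,0],
    [-0.002,0.01,0],
    [-0.002,0.013,0],
    [-0.002,0.013,0],
    [-0.002,0.013,0]
  ],
  "twist": [
    [0,0,0],
    [0,0,0],
    [0,0,0],
    [0,0,0],
    [0,0,0]
  ],
  "hand": [-1,-1,-1,-1,-1],
  "force": 90
}}

```text
time: 10.57
tool_pos: [589.2, -115.5, 69.1]
tcp_rot: [-90.0, -0.0, 0.1]
ft_force: [-15.9, 1.3, 27.6]
finger_gap: 47.8
```

```bash
python3 -c "
from h import *
go(589.3,-114.7,66,0)
W=cloud(r.snapshot('scene'));m=np.hypot(W[...,0]-590.5,W[...,1]+115)<22;z=W[...,2][m];print(np.sort(z[(z>90)&(z<110)]).round(0)[::6])"
```

```text
t 10.57 at [ 589.2 -115.5   69.1] [-90.   -0.    0.1] gap 47.8 F [-15.9   1.3  27.6]
lin [0.0005 0.0102 0.0026] tw [0.0005 0.0009 0.    ] rows 0.1
[90. 91. 92. 93. 93. 94. 94. 95. 95. 95. 95. 95. 96. 96. 96. 97. 97. 97.
 97. 97. 98. 98. 98. 98. 99. 99. 99.]
```

>>> {"method": "move_arm", "body": {
  "linear": [
    [0,0,0],
    [0,0,0],
    [0,0,0],
    [0,0,0],
    [0,0,0],
    [0,0,0],
    [0,0,0],
    [0,0,0],
    [0,-0.15,0],
    [0,-0.3,0],
    [0,-0.3,0],
    [0,-0.3,0]
  ],
  "twist": [
    [0,0,0],
    [0,0,0],
    [0,0,0],
    [0,0,0],
    [0,0,0],
    [0,0,0],
    [0,0,0],
    [0,0,0],
    [0,0,0],
    [0,0,0],
    [0,0,0],
    [0,0,0]
  ],
  "hand": [1,1,1,1,1,1,1,1,1,1,1,1]
}}

```text
time: 11.62
tool_pos: [592.3, -116.3, 164.5]
tcp_rot: [-90.2, -0.5, 0.1]
ft_force: [-0.2, 0.2, 0.2]
finger_gap: 85.3
```

```bash
python3 -c "
from h import *
go(519,150,170,0)
W=cloud(r.snapshot('scene'));print(band(W,(590.5,-115),40,90,105)); print(band(W,(518,297),40,20,32))
m=np.hypot(W[...,0]-590.5,W[...,1]+115)<24;z=W[...,2][m];z=z[(z>85)&(z<110)];print(np.percentile(z,[50,90,98]))"
```

```text
t 11.62 at [ 592.3 -116.3  164.5] [-90.2  -0.5   0.1] gap 85.3 F [-0.2  0.2  0.2]
lin [-0.2428 -0.0232  0.8878] tw [0.002  0.0009 0.0056] rows 6.6
(394, 'mec', array([ 589.9, -114.7]), 46.7, 'mean', array([ 591.6, -115.6], dtype=float32), 'rect', array([ 590.6, -114.7]), array([43.9, 45.7]), 29.0, 'z', 96.2)
(177, 'mec', array([519.2, 296.9]), 61.7, 'mean', array([519. , 295.7], dtype=float32), 'rect', array([518.9, 296.3]), array([56.7, 58.8]), 59.3, 'z', 23.7)
[ 95.8320447   98.95913732 100.53793584]
```

>>> {"method": "move_arm", "body": {
  "linear": [
    [-0.243,-0.025,0.888],
    [-0.243,-0.025,0.888],
    [-0.243,-0.025,0.888],
    [-0.243,-0.025,0.888],
    [-0.243,-0.025,0.888],
    [-0.243,-0.025,0.888],
    [-0.243,-0.025,0.888],
    [-0.243,-0.025,0.888],
    [-0.243,-0.025,0.888]
  ],
  "twist": [
    [0,0,0.006],
    [0,0,0.006],
    [0,0,0.006],
    [0,0,0.006],
    [0,0,0.006],
    [0,0,0.006],
    [0,0,0.006],
    [0,0,0.006],
    [0,0,0.006]
  ],
  "hand": [1,1,1,1,1,1,1,1,1]
}}

```text
time: 12.42
tool_pos: [516.1, 151.6, 166.6]
tcp_rot: [-90.2, 0.4, 0.3]
ft_force: [-0.3, -1.8, -0.4]
finger_gap: 85.4
```

```bash
python3 -c "
from h import *
go(518.2,296.2,40,0)"
```

```text
t 12.42 at [516.1 151.6 166.6] [-90.2   0.4   0.3] gap 85.4 F [-0.3 -1.8 -0.4]
lin [0.012  0.4208 0.4831] tw [ 0.0017  0.0029 -0.0045] rows 4.6
```

>>> {"method": "move_arm", "body": {
  "linear": [
    [0.008,0,0.2],
    [0.012,0,0.4],
    [0.012,0,0.483],
    [0.012,0.1,0.483],
    [0.012,0.2,0.483],
    [0.012,0.3,0.483],
    [0.012,0.4,0.483],
    [0.012,0.42,0.483],
    [0.012,0.42,0.483],
    [0.012,0.42,0.483]
  ],
  "twist": [
    [0.001,0.003,-0.004],
    [0.001,0.003,-0.004],
    [0.001,0.003,-0.004],
    [0.001,0.003,-0.004],
    [0.001,0.003,-0.004],
    [0.001,0.003,-0.004],
    [0.001,0.003,-0.004],
    [0.001,0.003,-0.004],
    [0.001,0.003,-0.004],
    [0.001,0.003,-0.004]
  ],
  "hand": [1,1,1,1,1,1,1,1,1,1]
}}

```text
time: 13.25
tool_pos: [518.7, 295.3, 40.6]
tcp_rot: [-90.1, 0.1, -0.1]
ft_force: [0.0, 1.4, 1.1]
finger_gap: 85.2
```

```bash
python3 -c "
from h import *
go(518.2,296.2,4.5,0)"
```

```text
t 13.25 at [518.7 295.3  40.6] [-90.1   0.1  -0.1] gap 85.2 F [0.  1.4 1.1]
lin [-0.0016  0.1202  0.0033] tw [ 0.001  -0.0009 -0.0008] rows 0.9
```

>>> {"method": "move_arm", "body": {
  "linear": [
    [-0.002,0.03,0.003],
    [-0.002,0.06,0.003],
    [-0.002,0.09,0.003],
    [-0.002,0.12,0.003],
    [-0.002,0.12,0.003],
    [-0.002,0.12,0.003],
    [-0.002,0.12,0.003]
  ],
  "twist": [
    [0,0,0],
    [0,0,0],
    [0,0,0],
    [0,0,0],
    [0,0,0],
    [0,0,0],
    [0,0,0]
  ],
  "hand": [1,1,1,1,1,1,1]
}}

```text
time: 13.83
tool_pos: [518.1, 296.2, 4.6]
tcp_rot: [-90.1, 0.1, -0.1]
ft_force: [-0.0, -0.6, 0.1]
finger_gap: 85.2
```

>>> {"method": "move_arm", "body": {
  "linear": [
    [0,0,0],
    [0,0,0],
    [0,0,0],
    [0,0,0],
    [0,0,0],
    [0,0,0],
    [0,0,0],
    [0,0,0],
    [0,0,0],
    [0,0,0],
    [0,0,0],
    [0,0,0]
  ],
  "twist": [
    [0,0,0],
    [0,0,0],
    [0,0,0],
    [0,0,0],
    [0,0,0],
    [0,0,0],
    [0,0,0],
    [0,0,0],
    [0,0,0],
    [0,0,0],
    [0,0,0],
    [0,0,0]
  ],
  "hand": [0.2,-1,-1,-1,-1,-1,-1,-1,-1,-1,-1,-1],
  "force": 50
}}

```text
time: 14.83
tool_pos: [518.7, 296.5, 5.4]
tcp_rot: [-90.1, 0.0, -0.1]
ft_force: [-0.9, 0.4, 6.4]
finger_gap: 55.9
```

>>> {"method": "move_arm", "body": {
  "linear": [
    [0,-0.06,0],
    [0,-0.15,0],
    [0,-0.3,0],
    [0,-0.42,0],
    [0,-0.52,0],
    [0,-0.52,0],
    [0,-0.52,-0.1],
    [0,-0.52,-0.2],
    [0,-0.52,-0.35],
    [0,-0.52,-0.47],
    [0,-0.52,-0.47],
    [0,-0.52,-0.47]
  ],
  "twist": [
    [0,0,0],
    [0,0,0],
    [0,0,0],
    [0,0,0],
    [0,0,0],
    [0,0,0],
    [0,0,0],
    [0,0,0],
    [0,0,0],
    [0,0,0],
    [0,0,0],
    [0,0,0]
  ],
  "hand": [-1,-1,-1,-1,-1,-1,-1,-1,-1,-1,-1,-1]
}}

```text
time: 15.83
tool_pos: [518.1, 153.5, 160.6]
tcp_rot: [-90.1, 0.1, -0.3]
ft_force: [0.1, 0.4, -2.9]
finger_gap: 55.9
```

```bash
python3 -c "
from h import *
go(589.2,-100,170,0)"
```

```text
t 15.83 at [518.1 153.5 160.6] [-90.1   0.1  -0.3] gap 55.9 F [ 0.1  0.4 -2.9]
lin [ 0.2411 -0.0307 -0.8437] tw [ 0.0008 -0.0031 -0.0009] rows 6.3
```

>>> {"method": "move_arm", "body": {
  "linear": [
    [0.241,-0.04,-0.844],
    [0.241,-0.04,-0.844],
    [0.241,-0.04,-0.844],
    [0.241,-0.04,-0.844],
    [0.241,-0.04,-0.844],
    [0.241,-0.04,-0.844],
    [0.241,-0.04,-0.844],
    [0.241,-0.04,-0.844],
    [0.241,-0.04,-0.844],
    [0.241,-0.04,-0.844]
  ],
  "twist": [
    [0,-0.003,0],
    [0,-0.003,0],
    [0,-0.003,0],
    [0,-0.003,0],
    [0,-0.003,0],
    [0,-0.003,0],
    [0,-0.003,0],
    [0,-0.003,0],
    [0,-0.003,0],
    [0,-0.003,0]
  ],
  "hand": [-1,-1,-1,-1,-1,-1,-1,-1,-1,-1]
}}

```text
time: 16.67
tool_pos: [588.9, -98.4, 172.0]
tcp_rot: [-90.0, 0.2, 0.0]
ft_force: [-0.6, 0.8, -2.1]
finger_gap: 55.8
```

```bash
python3 -c "
from h import *
go(589.2,-115.2,108,0)"
```

```text
t 16.67 at [588.9 -98.4 172. ] [-90.    0.2   0. ] gap 55.8 F [-0.6  0.8 -2.1]
lin [ 0.0014  0.2132 -0.0561] tw [ 0.0001  0.0005 -0.0017] rows 1.6
```

>>> {"method": "move_arm", "body": {
  "linear": [
    [0.001,0.05,-0.056],
    [0.001,0.1,-0.056],
    [0.001,0.16,-0.056],
    [0.001,0.2,-0.056],
    [0.001,0.213,-0.056],
    [0.001,0.213,-0.056],
    [0.001,0.213,-0.056]
  ],
  "twist": [
    [0,0,-0.001],
    [0,0,-0.001],
    [0,0,-0.001],
    [0,0,-0.001],
    [0,0,-0.001],
    [0,0,-0.001],
    [0,0,-0.001]
  ],
  "hand": [-1,-1,-1,-1,-1,-1,-1]
}}

```text
time: 17.25
tool_pos: [589.3, -114.4, 108.5]
tcp_rot: [-90.0, 0.1, 0.1]
ft_force: [0.1, 0.1, -1.4]
finger_gap: 55.9
```

```bash
python3 -c "
from h import *
go(589.2,-115.2,84,0)
s=r.snapshot('scene');cv2.imwrite('pics/s5.png',cv2.resize(s['frame'][150:270,240:360,::-1],None,fx=5,fy=5,interpolation=3))"
```

```text
t 17.25 at [ 589.3 -114.4  108.5] [-90.    0.1   0.1] gap 55.9 F [ 0.1  0.1 -1.4]
lin [-0.0002  0.0817 -0.0028] tw [ 0.0001  0.0013 -0.0006] rows 0.6
```

View pics/s5.png

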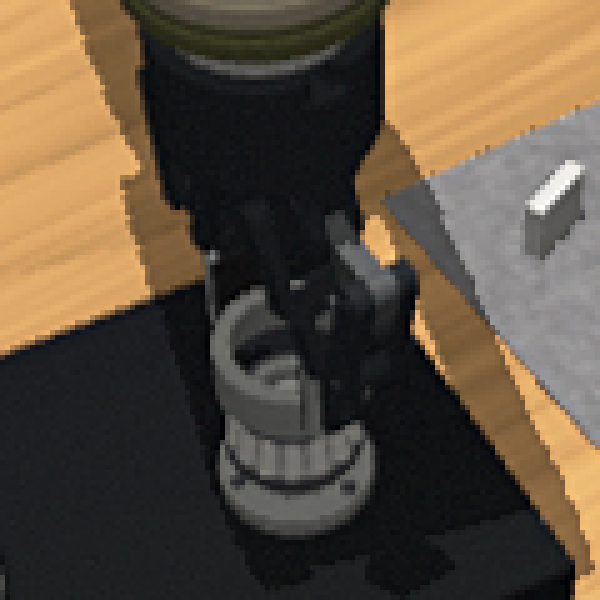

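>>> {"method": "move_arm", "body": {
  "linear": [
    [0,0.02,-0.003],
    [0,0.04,-0.003],
    [0,0.06,-0.003],
    [0,0.075,-0.003],
    [0,0.084,-0.003],
    [0,0.084,-0.003],
    [0,0.084,-0.003]
  ],
  "twist": [
    [0,0.001,0],
    [0,0.001,0],
    [0,0.001,0],
    [0,0.001,0],
    [0,0.001,0],
    [0,0.001,0],
    [0,0.001,0]
  ],
  "hand": [-1,-1,-1,-1,-1,-1,-1]
}}

```text
time: 17.88
tool_pos: [589.5, -115.6, 83.6]
tcp_rot: [-90.0, 0.0, -0.0]
ft_force: [-0.4, 0.1, -2.6]
finger_gap: 55.6
```

```bash
python3 -c "
from h import *
go(589.2,-115.2,80.4,0)"
```

```text
t 17.88 at [ 589.5 -115.6   83.6] [-90.   0.  -0.] gap 55.6 F [-0.4  0.1 -2.6]
lin [-0.0011  0.0107  0.0014] tw [ 0.0002 -0.     -0.0003] rows 0.1
```

>>> {"method": "move_arm", "body": {
  "linear": [
    [0,0.005,0],
    [0,0.01,0],
    [0,0.012,0],
    [0,0.012,0]
  ],
  "twist": [
    [0,0,0],
    [0,0,0],
    [0,0,0],
    [0,0,0]
  ],
  "hand": [-1,-1,-1,-1]
}}

```text
time: 18.22
tool_pos: [589.1, -115.6, 79.9]
tcp_rot: [-90.0, 0.1, -0.0]
ft_force: [-4.6, 0.6, -0.1]
finger_gap: 55.9
```

>>> {"method": "move_arm", "body": {
  "linear": [
    [0,0,0],
    [0,0,0],
    [0,0,0],
    [0,0,0],
    [0,0,0],
    [0,0,0],
    [0,0,0],
    [0,0,0],
    [0,-0.1,0],
    [0,-0.25,0],
    [0,-0.25,0],
    [0,-0.25,0]
  ],
  "twist": [
    [0,0,0],
    [0,0,0],
    [0,0,0],
    [0,0,0],
    [0,0,0],
    [0,0,0],
    [0,0,0],
    [0,0,0],
    [0,0,0],
    [0,0,0],
    [0,0,0],
    [0,0,0]
  ],
  "hand": [1,1,1,1,1,1,1,1,1,1,1,1]
}}

```text
time: 19.22
tool_pos: [592.0, -116.4, 159.6]
tcp_rot: [-90.1, -0.4, 0.0]
ft_force: [0.3, -0.7, 0.3]
finger_gap: 85.2
```

```bash
python3 -c "
from h import *
go(508.2,71.5,80,19.5)
s=r.snapshot('scene');W=cloud(s)
print(band(W,(590,-115),45,95,106)); print('master',band(W,(509,72),30,25,40)); print('anvil',band(W,(571,-262),45,64,75))
cv2.imwrite('pics/s6.png',cv2.resize(s['frame'][190:280,250:370,::-1],None,fx=5,fy=5,interpolation=3))"
```

```text
t 19.22 at [ 592.  -116.4  159.6] [-90.1  -0.4   0. ] gap 85.2 F [ 0.3 -0.7  0.3]
lin [-0.2809  0.262   0.6271] tw [ 0.0022 -0.2167  0.0037] rows 5.3
(521, 'mec', array([ 589.8, -113.9]), 59.5, 'mean', array([ 590.8, -115.5], dtype=float32), 'rect', array([ 590.3, -115.1]), array([57.6, 55.2]), 21.4, 'z', 98.4)
master (70, 'mec', array([509. ,  71.3]), 38.5, 'mean', array([509.2,  70.3], dtype=float32), 'rect', array([507.9,  70.9]), array([ 9.9, 38. ]), 22.3, 'z', 31.8)
anvil (757, 'mec', array([ 569.9, -262.8]), 61.1, 'mean', array([ 571.9, -263.3], dtype=float32), 'rect', array([ 570.5, -262.7]), array([57.5, 59.8]), 62.0, 'z', 69.9)
```

View pics/s6.png

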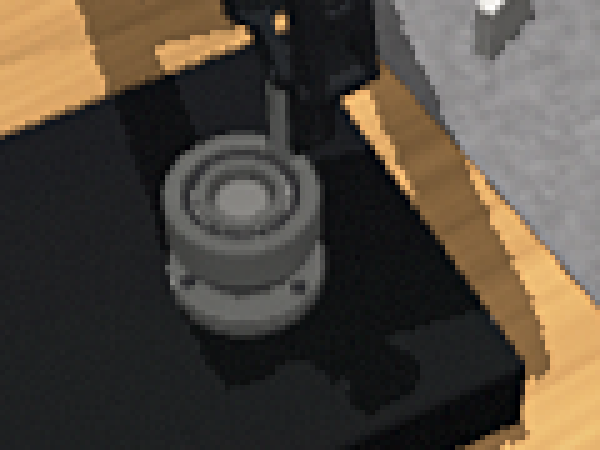

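>>> {"method": "move_arm", "body": {
  "linear": [
    [-0.281,0,0.627],
    [-0.281,0,0.627],
    [-0.281,0,0.627],
    [-0.281,0,0.627],
    [-0.281,0,0.627],
    [-0.281,0.15,0.627],
    [-0.281,0.262,0.627],
    [-0.281,0.262,0.627],
    [-0.281,0.262,0.627],
    [-0.281,0.262,0.627]
  ],
  "twist": [
    [0.002,-0.217,0.004],
    [0.002,-0.217,0.004],
    [0.002,-0.217,0.004],
    [0.002,-0.217,0.004],
    [0.002,-0.217,0.004],
    [0.002,-0.217,0.004],
    [0.002,-0.217,0.004],
    [0.002,-0.217,0.004],
    [0.002,-0.217,0.004],
    [0.002,-0.217,0.004]
  ],
  "hand": [1,1,1,1,1,1,1,1,1,1]
}}

```text
time: 20.1
tool_pos: [506.6, 71.8, 78.6]
tcp_rot: [-89.9, 0.2, 19.5]
ft_force: [0.2, 0.0, 0.8]
finger_gap: 85.5
```

```bash
python3 -c "
from h import *
go(508.2,71.2,10,20)"
```

```text
t 20.1 at [506.6  71.8  78.6] [-89.9   0.2  19.5] gap 85.5 F [0.2 0.  0.8]
lin [ 0.0052  0.2287 -0.004 ] tw [-0.0014 -0.0055 -0.0026] rows 1.6
```

>>> {"method": "move_arm", "body": {
  "linear": [
    [0.005,0.07,-0.004],
    [0.005,0.14,-0.004],
    [0.005,0.2,-0.004],
    [0.005,0.229,-0.004],
    [0.005,0.229,-0.004],
    [0.005,0.229,-0.004]
  ],
  "twist": [
    [-0.001,-0.005,-0.003],
    [-0.001,-0.005,-0.003],
    [-0.001,-0.005,-0.003],
    [-0.001,-0.005,-0.003],
    [-0.001,-0.005,-0.003],
    [-0.001,-0.005,-0.003]
  ],
  "hand": [1,1,1,1,1,1]
}}

```text
time: 20.6
tool_pos: [509.3, 70.9, 11.4]
tcp_rot: [-90.0, -0.1, 19.9]
ft_force: [-0.0, 0.3, -0.2]
finger_gap: 85.3
```

>>> {"method": "move_arm", "body": {
  "linear": [
    [0,0,0],
    [0,0,0],
    [0,0,0],
    [0,0,0],
    [0,0,0],
    [0,0,0],
    [0,0,0],
    [0,0,0],
    [0,0,0],
    [0,0,0],
    [0,0,0],
    [0,0,0]
  ],
  "twist": [
    [0,0,0],
    [0,0,0],
    [0,0,0],
    [0,0,0],
    [0,0,0],
    [0,0,0],
    [0,0,0],
    [0,0,0],
    [0,0,0],
    [0,0,0],
    [0,0,0],
    [0,0,0]
  ],
  "hand": [0.3,0,-0.3,-0.6,-0.7,-0.8,-1,-1,-1,-1,-1,-1],
  "force": 30
}}

```text
time: 21.6
tool_pos: [509.4, 70.9, 11.5]
tcp_rot: [-90.0, -0.1, 19.9]
ft_force: [-1.5, -1.0, 4.8]
finger_gap: 8.5
```

```bash
python3 -c "
from h import *
go(569.6,-180,180,0)
s=r.snapshot('scene')
cv2.imwrite('pics/s7.png',cv2.resize(s['frame'][120:240,290:410,::-1],None,fx=5,fy=5,interpolation=3))"
```

```text
t 21.6 at [509.4  70.9  11.5] [-90.   -0.1  19.9] gap 8.5 F [-1.5 -1.   4.8]
lin [-0.095  -0.5619 -0.8547] tw [-0.0003  0.2213  0.0013] rows 7.4
```

View pics/s7.png

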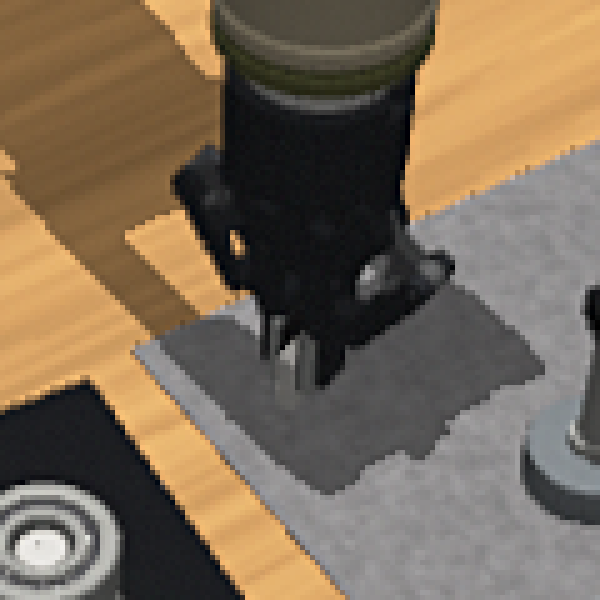

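>>> {"method": "move_arm", "body": {
  "linear": [
    [0,-0.08,0],
    [0,-0.2,0],
    [0,-0.34,0],
    [0,-0.48,0],
    [-0.02,-0.56,-0.1],
    [-0.095,-0.56,-0.855],
    [-0.095,-0.56,-0.855],
    [-0.095,-0.56,-0.855],
    [-0.095,-0.56,-0.855],
    [-0.095,-0.56,-0.855],
    [-0.095,-0.56,-0.855],
    [-0.095,-0.56,-0.855]
  ],
  "twist": [
    [0,0,0],
    [0,0,0],
    [0,0,0],
    [0,0,0],
    [0,0.22,0.001],
    [0,0.22,0.001],
    [0,0.22,0.001],
    [0,0.22,0.001],
    [0,0.22,0.001],
    [0,0.22,0.001],
    [0,0.22,0.001],
    [0,0.22,0.001]
  ],
  "hand": [-1,-1,-1,-1,-1,-1,-1,-1,-1,-1,-1,-1]
}}

```text
time: 22.65
tool_pos: [569.5, -184.7, 178.5]
tcp_rot: [-90.0, 0.0, -0.1]
ft_force: [0.6, 0.5, -0.3]
finger_gap: 8.0
```

```bash
python3 -c "
from h import *
go(569.6,-262.8,85,0)"
```

```text
t 22.65 at [ 569.5 -184.7  178.5] [-90.    0.   -0.1] gap 8.0 F [ 0.6  0.5 -0.3]
lin [ 0.0009  0.3118 -0.2601] tw [ 0.0004 -0.0015 -0.0001] rows 2.9
```

>>> {"method": "move_arm", "body": {
  "linear": [
    [0.001,0,-0.13],
    [0.001,0,-0.26],
    [0.001,0.06,-0.26],
    [0.001,0.15,-0.26],
    [0.001,0.24,-0.26],
    [0.001,0.3,-0.26],
    [0.001,0.312,-0.26],
    [0.001,0.312,-0.26],
    [0.001,0.312,-0.26]
  ],
  "twist": [
    [0,0,0],
    [0,0,0],
    [0,0,0],
    [0,0,0],
    [0,0,0],
    [0,0,0],
    [0,0,0],
    [0,0,0],
    [0,0,0]
  ],
  "hand": [-1,-1,-1,-1,-1,-1,-1,-1,-1]
}}

```text
time: 23.4
tool_pos: [570.0, -262.6, 85.7]
tcp_rot: [-90.0, -0.0, -0.1]
ft_force: [0.3, 0.7, 0.0]
finger_gap: 8.2
```

```bash
python3 -c "
from h import *
go(569.6,-262.8,78.7,0)"
```

```text
t 23.4 at [ 570.  -262.6   85.7] [-90.   -0.   -0.1] gap 8.2 F [0.3 0.7 0. ]
lin [-0.0015  0.0233 -0.0008] tw [ 0.0005 -0.0012  0.0002] rows 0.2
```

>>> {"method": "move_arm", "body": {
  "linear": [
    [-0.001,0.01,0],
    [-0.001,0.018,0],
    [-0.001,0.024,0],
    [-0.001,0.024,0],
    [-0.001,0.024,0]
  ],
  "twist": [
    [0,0,0],
    [0,0,0],
    [0,0,0],
    [0,0,0],
    [0,0,0]
  ],
  "hand": [-1,-1,-1,-1,-1]
}}

```text
time: 23.82
tool_pos: [569.8, -262.6, 78.8]
tcp_rot: [-90.1, -0.0, -0.1]
ft_force: [-0.9, -0.3, -0.8]
finger_gap: 8.5
```

>>> {"method": "move_arm", "body": {
  "linear": [
    [0,0.003,0],
    [0,0.005,0],
    [0,0.005,0]
  ],
  "twist": [
    [0,0,0],
    [0,0,0],
    [0,0,0]
  ],
  "hand": [-1,-1,-1]
}}

```text
time: 24.07
tool_pos: [570.0, -262.7, 78.6]
tcp_rot: [-90.1, -0.0, -0.1]
ft_force: [-4.1, 1.8, 8.5]
finger_gap: 8.0
```

Contact (8.5 N). Release and rise.

>>> {"method": "move_arm", "body": {
  "linear": [
    [0,0,0],
    [0,0,0],
    [0,0,0],
    [0,0,0],
    [0,0,0],
    [0,0,0],
    [0,0,0],
    [0,-0.1,0],
    [0,-0.25,0],
    [0,-0.4,0],
    [0,-0.4,0],
    [0,-0.4,0]
  ],
  "twist": [
    [0,0,0],
    [0,0,0],
    [0,0,0],
    [0,0,0],
    [0,0,0],
    [0,0,0],
    [0,0,0],
    [0,0,0],
    [0,0,0],
    [0,0,0],
    [0,0,0],
    [0,0,0]
  ],
  "hand": [-0.6,-0.2,0.2,0.6,1,1,1,1,1,1,1,1]
}}

```text
time: 25.07
tool_pos: [572.5, -264.0, 204.5]
tcp_rot: [-90.3, -0.5, -0.1]
ft_force: [-0.1, 0.3, -0.4]
finger_gap: 85.3
```

```bash
python3 -c "
from h import *
go(560,0,240,66)
for n in ('scene','top'):
  s=r.snapshot(n);W=cloud(s)
  print('master',band(W,(570,-262),40,90,106)); print('col',band(W,(623,140),25,135,160),band(W,(623,140),40,18,32)); print('dial',band(W,(690,110),40,115,135))
  if n=='scene': cv2.imwrite('pics/s8.png',s['frame'][60:360,120:520,::-1])"
```

```text
t 25.07 at [ 572.5 -264.   204.5] [-90.3  -0.5  -0.1] gap 85.3 F [-0.1  0.3 -0.4]
lin [-0.0423 -0.1238  0.8793] tw [ 0.0066 -0.7345  0.003 ] rows 9.2
master (154, 'mec', array([ 571.1, -260.9]), 35.3, 'mean', array([ 572.2, -261.1], dtype=float32), 'rect', array([ 571.2, -260.7]), array([34.8, 11.6]), 87.9, 'z', 98.7)
col (100, 'mec', array([621.9, 138.9]), 19.8, 'mean', array([624.5, 137.1], dtype=float32), 'rect', array([623.1, 138.8]), array([16. , 18.8]), 18.4, 'z', 148.8) (336, 'mec', array([622.9, 139.3]), 59.9, 'mean', array([625. , 131.3], dtype=float32), 'rect', array([621. , 134.3]), array([46.5, 57.5]), 56.9, 'z', 24.2)
dial (224, 'mec', array([687.9, 108.4]), 42.2, 'mean', array([692.7, 105.8], dtype=float32), 'rect', array([689.2, 109.2]), array([25.3, 38.2]), 63.0, 'z', 124.3)
master (36, 'mec', array([ 573.8, -251.8]), 18.3, 'mean', array([ 573.1, -250.8], dtype=float32), 'rect', array([ 572.2, -251.7]), array([17.5,  8.8]), 88.5, 'z', 98.3)
col (54, 'mec', array([623.8, 139.6]), 16.0, 'mean', array([623.5, 139.1], dtype=float32), 'rect', array([623.7, 139.4]), array([15. , 15.1]), 61.0, 'z', 152.1) (287, 'mec', array([623.8, 139.4]), 57.8, 'mean', array([619.7, 133.2], dtype=float32), 'rect', array([622.9, 137.3]), array([51.7, 56.6]), 71.5, 'z', 23.7)
dial (183, 'mec', array([689.1, 110. ]), 42.3, 'mean', array([689.2, 109.2], dtype=float32), 'rect', array([689., 110.]), array([23.2, 39. ]), 67.8, 'z', 124.3)
```

View pics/s8.png

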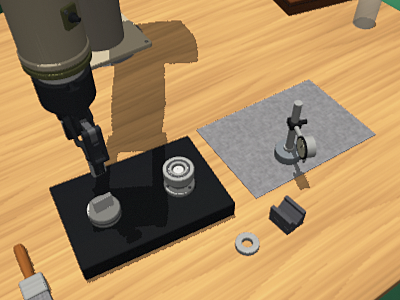

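>>> {"method": "move_arm", "body": {
  "linear": [
    [-0.042,-0.13,0.879],
    [-0.042,-0.13,0.879],
    [-0.042,-0.13,0.879],
    [-0.042,-0.13,0.879],
    [-0.042,-0.13,0.879],
    [-0.042,-0.13,0.879],
    [-0.042,-0.13,0.879],
    [-0.042,-0.13,0.879],
    [-0.042,-0.13,0.879],
    [-0.042,-0.13,0.879],
    [-0.042,-0.13,0.879],
    [-0.042,-0.13,0.879]
  ],
  "twist": [
    [0.006,-0.734,0.003],
    [0.006,-0.734,0.003],
    [0.006,-0.734,0.003],
    [0.006,-0.734,0.003],
    [0.006,-0.734,0.003],
    [0.006,-0.734,0.003],
    [0.006,-0.734,0.003],
    [0.006,-0.734,0.003],
    [0.006,-0.734,0.003],
    [0.006,-0.734,0.003],
    [0.006,-0.734,0.003],
    [0.006,-0.734,0.003]
  ],
  "hand": [1,1,1,1,1,1,1,1,1,1,1,1]
}}

```text
time: 26.17
tool_pos: [557.0, 1.2, 235.4]
tcp_rot: [-89.4, 0.0, 65.9]
ft_force: [-0.2, -0.6, -0.6]
finger_gap: 85.4
```

```bash
python3 -c "
from h import *
go(622,138.8,200,66)"
```

```text
t 26.17 at [557.    1.2 235.4] [-89.4   0.   65.9] gap 85.4 F [-0.2 -0.6 -0.6]
lin [ 0.507   0.1176 -0.0113] tw [-0.0068 -0.0015 -0.0004] rows 3.7
```

>>> {"method": "move_arm", "body": {
  "linear": [
    [0.507,0.06,-0.011],
    [0.507,0.06,-0.011],
    [0.507,0.06,-0.011],
    [0.507,0.06,-0.011],
    [0.507,0.118,-0.011],
    [0.507,0.118,-0.011],
    [0.507,0.118,-0.011],
    [0.507,0.118,-0.011]
  ],
  "twist": [
    [-0.006,-0.001,0],
    [-0.006,-0.001,0],
    [-0.006,-0.001,0],
    [-0.006,-0.001,0],
    [-0.006,-0.001,0],
    [-0.006,-0.001,0],
    [-0.006,-0.001,0],
    [-0.006,-0.001,0]
  ],
  "hand": [1,1,1,1,1,1,1,1]
}}

```text
time: 26.83
tool_pos: [621.5, 137.9, 199.7]
tcp_rot: [-89.9, 0.1, 65.9]
ft_force: [-0.1, -0.0, 0.6]
finger_gap: 85.5
```

```bash
python3 -c "
from h import *
go(622,138.8,114,66)
s=r.snapshot('scene');cv2.imwrite('pics/s9.png',cv2.resize(s['frame'][90:250,340:500,::-1],None,fx=3.7,fy=3.7,interpolation=3))"
```

```text
t 26.83 at [621.5 137.9 199.7] [-89.9   0.1  65.9] gap 85.5 F [-0.1 -0.   0.6]
lin [ 0.0039  0.2856 -0.0008] tw [-0.0013 -0.0016 -0.001 ] rows 2.1
```

View pics/s9.png

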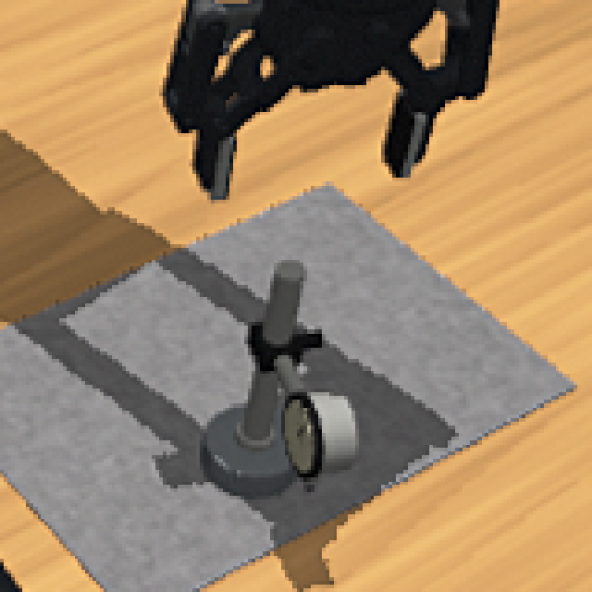

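>>> {"method": "move_arm", "body": {
  "linear": [
    [0.004,0.06,-0.001],
    [0.004,0.12,-0.001],
    [0.004,0.18,-0.001],
    [0.004,0.24,-0.001],
    [0.004,0.286,-0.001],
    [0.004,0.286,-0.001],
    [0.004,0.286,-0.001],
    [0.004,0.286,-0.001]
  ],
  "twist": [
    [-0.001,-0.001,-0.001],
    [-0.001,-0.001,-0.001],
    [-0.001,-0.001,-0.001],
    [-0.001,-0.001,-0.001],
    [-0.001,-0.001,-0.001],
    [-0.001,-0.001,-0.001],
    [-0.001,-0.001,-0.001],
    [-0.001,-0.001,-0.001]
  ],
  "hand": [1,1,1,1,1,1,1,1]
}}

```text
time: 27.55
tool_pos: [623.5, 138.5, 116.4]
tcp_rot: [-90.1, -0.1, 65.9]
ft_force: [1.1, 0.1, 0.6]
finger_gap: 85.1
```

>>> {"method": "move_arm", "body": {
  "linear": [
    [0,0,0],
    [0,0,0],
    [0,0,0],
    [0,0,0],
    [0,0,0],
    [0,0,0],
    [0,0,0],
    [0,0,0],
    [0,0,0],
    [0,0,0],
    [0,0,0],
    [0,0,0]
  ],
  "twist": [
    [0,0,0],
    [0,0,0],
    [0,0,0],
    [0,0,0],
    [0,0,0],
    [0,0,0],
    [0,0,0],
    [0,0,0],
    [0,0,0],
    [0,0,0],
    [0,0,0],
    [0,0,0]
  ],
  "hand": [0.3,0,-0.3,-0.5,-0.5,-0.6,-0.6,-0.7,-0.7,-0.8,-1,-1],
  "force": 60
}}

```text
time: 28.55
tool_pos: [623.7, 138.8, 116.6]
tcp_rot: [-90.2, -0.1, 65.9]
ft_force: [-0.1, 3.2, 1.9]
finger_gap: 14.2
```

>>> {"method": "move_arm", "body": {
  "linear": [
    [0,0,0],
    [0,0,0],
    [0,0,0],
    [0,0,0]
  ],
  "twist": [
    [0,0,0],
    [0,0,0],
    [0,0,0],
    [0,0,0]
  ],
  "hand": [-1,-1,-1,-1],
  "force": 100
}}

```text
time: 28.88
tool_pos: [623.8, 138.8, 116.6]
tcp_rot: [-90.2, -0.1, 65.9]
ft_force: [1.1, 2.1, 2.0]
finger_gap: 14.1
```

>>> {"method": "move_arm", "body": {
  "linear": [
    [0,-0.03,0],
    [0,-0.07,0],
    [0,-0.13,0],
    [0,-0.19,0],
    [0,-0.25,0],
    [0,-0.31,0],
    [0,-0.37,0],
    [0,-0.42,0],
    [0,-0.45,0],
    [0,-0.45,0],
    [0,-0.45,0]
  ],
  "twist": [
    [0,0,0],
    [0,0,0],
    [0,0,0],
    [0,0,0],
    [0,0,0],
    [0,0,0],
    [0,0,0],
    [0,0,0],
    [0,0,0],
    [0,0,0],
    [0,0,0]
  ],
  "hand": [-1,-1,-1,-1,-1,-1,-1,-1,-1,-1,-1]
}}

```text
time: 29.8
tool_pos: [623.3, 138.4, 251.7]
tcp_rot: [-90.2, -0.1, 65.9]
ft_force: [-0.7, 0.6, -7.0]
finger_gap: 13.7
```

```bash
python3 -c "
from h import *
go(600,-30,250,66)
s=r.snapshot('scene');cv2.imwrite('pics/s10.png',s['frame'][0:300,250:550,::-1])"
```

```text
t 29.8 at [623.3 138.4 251.7] [-90.2  -0.1  65.9] gap 13.7 F [-0.7  0.6 -7. ]
lin [-0.5441  0.0048 -0.1585] tw [ 0.0019 -0.0012  0.0016] rows 4.1
```

View pics/s10.png

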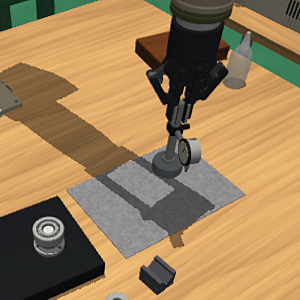

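>>> {"method": "move_arm", "body": {
  "linear": [
    [-0.04,0,-0.012],
    [-0.1,0,-0.03],
    [-0.16,0,-0.047],
    [-0.22,0,-0.064],
    [-0.28,0,-0.082],
    [-0.34,0,-0.1],
    [-0.4,0,-0.117],
    [-0.46,0,-0.134],
    [-0.51,0,-0.15],
    [-0.544,0,-0.159],
    [-0.544,0,-0.159],
    [-0.544,0,-0.159]
  ],
  "twist": [
    [0,0,0],
    [0,0,0],
    [0,0,0],
    [0,0,0],
    [0,0,0],
    [0,0,0],
    [0,0,0],
    [0,0,0],
    [0,0,0],
    [0,0,0],
    [0,0,0],
    [0,0,0]
  ],
  "hand": [-1,-1,-1,-1,-1,-1,-1,-1,-1,-1,-1,-1]
}}

```text
time: 30.85
tool_pos: [599.1, -30.5, 249.4]
tcp_rot: [-90.0, -0.1, 65.8]
ft_force: [0.2, 0.5, -5.9]
finger_gap: 13.8
```

```bash
python3 -c "
from h import *
go(579.5,-189,250,66)"
```

```text
t 30.85 at [599.1 -30.5 249.4] [-90.   -0.1  65.8] gap 13.8 F [ 0.2  0.5 -5.9]
lin [-0.5088 -0.0028 -0.1568] tw [-0.0001 -0.0019  0.0009] rows 3.8
```

>>> {"method": "move_arm", "body": {
  "linear": [
    [-0.04,-0.003,-0.012],
    [-0.1,-0.003,-0.03],
    [-0.16,-0.003,-0.049],
    [-0.22,-0.003,-0.068],
    [-0.28,-0.003,-0.086],
    [-0.34,-0.003,-0.105],
    [-0.4,-0.003,-0.123],
    [-0.46,-0.003,-0.142],
    [-0.509,-0.003,-0.157],
    [-0.509,-0.003,-0.157],
    [-0.509,-0.003,-0.157],
    [-0.509,-0.003,-0.157]
  ],
  "twist": [
    [0,0,0],
    [0,0,0],
    [0,0,0],
    [0,0,0],
    [0,0,0],
    [0,0,0],
    [0,0,0],
    [0,0,0],
    [0,-0.002,0],
    [0,-0.002,0],
    [0,-0.002,0],
    [0,-0.002,0]
  ],
  "hand": [-1,-1,-1,-1,-1,-1,-1,-1,-1,-1,-1,-1]
}}

```text
time: 31.85
tool_pos: [579.6, -188.3, 249.8]
tcp_rot: [-90.0, -0.1, 66.0]
ft_force: [0.8, 1.1, -6.1]
finger_gap: 13.7
```

```bash
python3 -c "
from h import *
go(579.5,-189,168,66)"
```

```text
t 31.85 at [ 579.6 -188.3  249.8] [-90.   -0.1  66. ] gap 13.7 F [ 0.8  1.1 -6.1]
lin [-0.0029  0.2727 -0.0009] tw [-0.0005  0.0004  0.0013] rows 2.0
```

>>> {"method": "move_arm", "body": {
  "linear": [
    [-0.002,0.03,-0.001],
    [-0.002,0.07,-0.001],
    [-0.002,0.11,-0.001],
    [-0.002,0.15,-0.001],
    [-0.002,0.19,-0.001],
    [-0.002,0.23,-0.001],
    [-0.002,0.26,-0.001],
    [-0.002,0.273,-0.001],
    [-0.002,0.273,-0.001],
    [-0.002,0.273,-0.001]
  ],
  "twist": [
    [0,0,0],
    [0,0,0],
    [0,0,0],
    [0,0,0],
    [0,0,0],
    [0,0,0],
    [0,0,0],
    [0,0,0],
    [0,0,0],
    [0,0,0]
  ],
  "hand": [-1,-1,-1,-1,-1,-1,-1,-1,-1,-1]
}}

```text
time: 32.68
tool_pos: [579.7, -188.8, 168.0]
tcp_rot: [-90.0, -0.1, 66.0]
ft_force: [0.1, 0.4, -5.2]
finger_gap: 14.1
```

>>> {"method": "move_arm", "body": {
  "linear": [
    [0,0.004,0],
    [0,0.009,0],
    [0,0.014,0],
    [0,0.014,0],
    [0,0.014,0]
  ],
  "twist": [
    [0,0,0],
    [0,0,0],
    [0,0,0],
    [0,0,0],
    [0,0,0]
  ],
  "hand": [-1,-1,-1,-1,-1]
}}

```text
time: 33.1
tool_pos: [579.7, -188.8, 163.8]
tcp_rot: [-90.0, -0.1, 66.0]
ft_force: [-0.5, -0.0, -6.2]
finger_gap: 13.7
```

Not in contact yet; a little lower.

>>> {"method": "move_arm", "body": {
  "linear": [
    [0,0.003,0],
    [0,0.005,0],
    [0,0.005,0]
  ],
  "twist": [
    [0,0,0],
    [0,0,0],
    [0,0,0]
  ],
  "hand": [-1,-1,-1]
}}

```text
time: 33.35
tool_pos: [580.2, -189.0, 163.7]
tcp_rot: [-90.1, -0.1, 66.0]
ft_force: [-2.4, 1.4, 3.9]
finger_gap: 13.5
```

Contact. Release gradually and rise.

>>> {"method": "move_arm", "body": {
  "linear": [
    [0,0,0],
    [0,0,0],
    [0,0,0],
    [0,0,0],
    [0,0,0],
    [0,0,0],
    [0,0,0],
    [0,0,0],
    [0,0,0],
    [0,0,0],
    [0,0,0],
    [0,0,0]
  ],
  "twist": [
    [0,0,0],
    [0,0,0],
    [0,0,0],
    [0,0,0],
    [0,0,0],
    [0,0,0],
    [0,0,0],
    [0,0,0],
    [0,0,0],
    [0,0,0],
    [0,0,0],
    [0,0,0]
  ],
  "hand": [-0.6,-0.5,-0.4,-0.2,0,0.2,0.5,0.8,1,1,1,1]
}}

```text
time: 34.35
tool_pos: [580.2, -189.0, 163.6]
tcp_rot: [-90.0, -0.1, 66.0]
ft_force: [0.3, -0.7, 0.8]
finger_gap: 85.1
```

>>> {"method": "move_arm", "body": {
  "linear": [
    [0,-0.05,0],
    [0,-0.1,0],
    [0,-0.17,0],
    [0,-0.25,0],
    [0,-0.35,0],
    [0,-0.45,0],
    [0,-0.45,-0.1],
    [0,-0.45,-0.2],
    [0,-0.45,-0.35],
    [0,-0.45,-0.45],
    [0,-0.45,-0.45],
    [0,-0.45,-0.45]
  ],
  "twist": [
    [0,0,0],
    [0,0,0],
    [0,0,0],
    [0,0,0],
    [0,0,0],
    [0,0,0],
    [0,0,0],
    [0,0,0],
    [0,0,0],
    [0,0,0],
    [0,0,0],
    [0,0,0]
  ],
  "hand": [1,1,1,1,1,1,1,1,1,1,1,1]
}}

```text
time: 35.35
tool_pos: [703.8, -244.6, 293.9]
tcp_rot: [-89.7, -0.1, 66.0]
ft_force: [-0.6, 0.2, 0.5]
finger_gap: 85.3
```

```bash
python3 -c "
from h import *
print(r.sense()['tool_pos'])
for n in ('scene','top'):
  s=r.snapshot(n);W=cloud(s)
  print(n,'\ncup',band(W,(590,-115),40,94,106),'\nmaster',band(W,(570,-262),30,92,106),'\ncol',band(W,(580,-189),20,185,206),'\nfoot',band(W,(580,-189),34,66,78))
  if n=='scene': cv2.imwrite('pics/s11.png',cv2.resize(s['frame'][120:360,120:420,::-1],None,fx=2,fy=2))"
```

```text
[ 703.79218247 -244.5750481   293.88609133]
scene 
cup (558, 'mec', array([ 589.9, -114. ]), 60.2, 'mean', array([ 592.3, -115. ], dtype=float32), 'rect', array([ 591.5, -114.2]), array([57.5, 56.7]), 87.6, 'z', 98.0) 
master (139, 'mec', array([ 570.7, -260.7]), 35.1, 'mean', array([ 572.1, -261.2], dtype=float32), 'rect', array([ 571. , -260.9]), array([34.7, 11.2]), 85.9, 'z', 99.2) 
col (115, 'mec', array([ 578.6, -188.9]), 17.7, 'mean', array([ 580.8, -189.5], dtype=float32), 'rect', array([ 578.8, -188.8]), array([17. , 15.3]), 2.9, 'z', 198.8) 
foot (292, 'mec', array([ 579.5, -188.3]), 59.0, 'mean', array([ 582. , -185.1], dtype=float32), 'rect', array([ 578.1, -188.5]), array([55.2, 52.8]), 59.8, 'z', 71.6)
top 
cup (432, 'mec', array([ 591.2, -114. ]), 57.9, 'mean', array([ 591.1, -113.9], dtype=float32), 'rect', array([ 592. , -113.7]), array([55.6, 55.4]), 88.5, 'z', 97.8) 
master (68, 'mec', array([ 572.3, -260.5]), 36.0, 'mean', array([ 572.9, -259.9], dtype=float32), 'rect', array([ 572. , -260.5]), array([35.8,  8.9]), 88.4, 'z', 99.0) 
col 0 
foot (41, 'mec', array([ 587.1, -168.3]), 36.3, 'mean', array([ 588.8, -166.3], dtype=float32), 'rect', array([ 588.5, -165.4]), array([ 7.3, 36.3]), 66.2, 'z', 70.7)
```

View pics/s11.png

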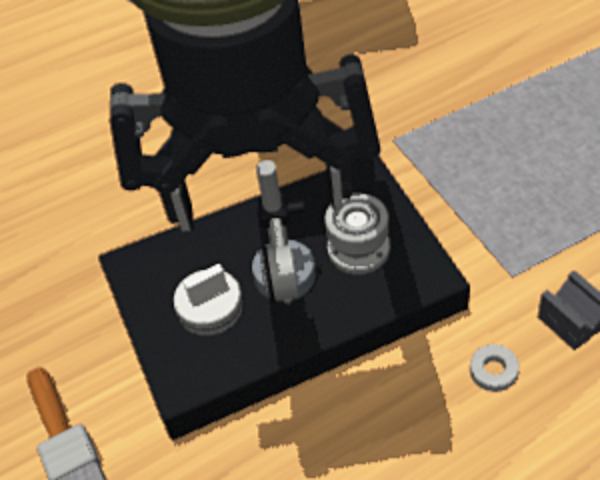

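```bash
python3 -c "
from bench import r
print(r.hand_in())"
```

```text
the job is handed in; nothing more can be done
None
```

The job is done and handed in at about 35 s of the 120 s allowed. No verdict was reported, so the checks below are my own.

- **Inner ring:** I pressed it home on the shoulder. It held against 28 N without moving, and its top is at about 99 mm.
- **Outer ring:** It is seated level over the rollers, with its top at about 98–100 mm and within about 1 mm of the arbor axis.
- **Gauge block:** It stands upright on the anvil, about 2 mm from the centre.
- **Dial gauge:** It stands upright on the granite at about (579, -189) mm, about 75 mm from both the arbor stand and the anvil and in line with them within about 2 mm.
- **Bystanders:** I did not touch the V-block, ring gauge or brush.

**What went wrong or disagreed:**
- The first grasp of the inner ring sat too high on its taper and shifted it about 6–8 mm on the mat. I released it and gripped it again on the band.
- The finger opening read about 2–4 mm less than the true size on the rings and the dial gauge column.
- The two cameras disagreed by 1–2 mm, so I corrected the positions using contact forces.
- The gripper hid the dial gauge from the top camera in the last check. Its final position is confirmed only by the scene camera and the robot's own reading.

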